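Set up the coffee row in order of use

ROBOT

A 6-joint arm with a two-finger parallel gripper is mounted at the origin on the work surface. World frame = base frame: x ahead of the robot, y to its left, z up, the work surface at z = 0. Lengths are in mm, angles in rad, forces in N, time in s.
With the tool pointing down it reaches from about 350 to 975 mm from the base axis. Payload 7.1 kg.
Tool frame: the origin (TCP) lies at the very end of the fingers, on their centre line; the grasp point (between the pads) lies 19 mm behind it (ctrl.pinch_z is the distance from the TCP to the grasp point, in mm); z points along the fingers, y is the direction in which the jaws open and shut (so a half turn about z gives the same grasp; the last joint's range is limited). The gripper opens to 88 mm and grips with 3 to 60 N. Pads are 20 mm wide; open, the fingers measure 115 mm over their backs; the gripper's body (75 mm by 178 mm) begins 61 mm behind the grasp point.
Start: joints at [1.151, 0.423, 1.63, -0, 1.089, -0.019], TCP at [243.815, 575.464, 222.675] pointing down, gripper open.
Joint ranges: [-3, 3], [-0.9, 2.11], [0.09, 2.58], [-1.31, 4.45], [0.11, 2.69], [-2.54, 2.54]. Speed limits (rad/s): [2.39, 2.39, 3.01, 3.14, 3.14, 3.14].

INTERFACE

Orientations are given as a rotation vector (axis times angle).
In Python, from workcell import ctrl gives the robot as it stands.
- The arm moves only by the shell command python3 -m inch 'ROWS' [OPENING]. ROWS is JSON, a list of rows, each an object with "xyz": the shift along the tool's x, y, z in cm, a list of three; "spin": the turn about the tool's z in degrees. A call has 1 to 20 rows; each row is the pose to reach, as a shift and turn from the pose measured when the call began, along the tool's axes at that moment; what a row does not reach only later rows make up. A row lasts 1/10 s, in which the tool goes at most 50 mm and 8.59 degrees, less where a joint would pass 70% of its speed; a pose out of reach is approached as far as the arm can. A call with a gripper value outside its range is refused whole. OPENING is the closure, from 0 (fully open) to 1 (shut), set as the call begins (- or left out, the last holds). The fingers move at their own pace and stop on an object; the grip force is fixed at half the most. Time passes only in rows, so rows that repeat a pose let the fingers close. It gives the time, the measured TCP pose, the force and the opening at its end, in the units of the state.
- ctrl.get_obs(): the state, without advancing time (a new reading comes with each control period).
- ctrl.get_image(name): name is "side" or "top" or "wrist"; returns the picture (420x560x3 uint8, red, green, blue); there is no depth.
- ctrl.camera_info(name): a dict with "camera_matrix" (3x3 intrinsics, pixels), "k1" (the pictures are not rectified: a ray, as slopes to the right and down, at radius r is drawn at 1 + k1 r^2 times it, then the intrinsics apply), "R" (3x3) and "t" (3): a world point X has camera coordinates R X + t; the wrist camera has in their place "hand_eye" (4x4, takes a point from camera to tool coordinates, whose origin is the TCP and whose axes are the flange's). Camera axes: x right, y down, z forward; pixel columns grow to the right and rows downward; lengths in mm; the calibration is good to about 2 mm. A picture is of the moment at which its call begins: read the wrist's pose just before it. camera_info takes no time and is no camera call.
- ctrl.close_job(): hands the job in, once; it reports no verdict.
The state is a dict: "t": time; "qpos": joint angles; "qvel": joint speeds; "joint_torque": joint torques, N m; "ee_pos": TCP position; "orientation": TCP orientation; "ft_force": force on the tool from outside, world axes, zero at the start; "moment": the same for the moment, N m; "width": finger opening in mm.
Only numpy, scipy, OpenCV 4.12 (cv2) and the standard library are available. Lean on these libraries where they do the work, as an engineer would, in place of code of your own. Each camera call takes 0.05 s, during which the arm holds its last target. There are 200 camera calls.

TASK

Set up the coffee corner in order of use: stand the straight steel dosing cup and the small pale green espresso cup upright on the table between the smoked glass jar and the knock box, the dosing cup next to the jar and the espresso cup next to the knock box, so that the four make one straight row with their centres evenly spaced. Set the cups down rather than dropping them, and leave the jar where it stands.

Things in the scene. Friction and masses are not known exactly. Their poses are not given: they have to be found in the camera images.
- espresso_cup: small handleless pale green ceramic cup, open at the top, 60 mm tall, about 62 mm across at the rim, 58 mm at 8 mm above the table and 46 mm at the foot, wall 4 mm, 0.16 kg; starts upright on the robot's side of the row. Not the larger cup of the same colour (84 mm across, 75 mm tall). Origin: centre of its underside; z up along its axis; its yaw means nothing.
- dosing_cup: straight-sided open steel dosing cup, a plain cylinder without handle, 58 mm across, 45 mm tall, wall 3 mm, 0.14 kg; starts upright on the robot's side of the row. Not the taller steel milk jug with a handle (90 mm tall, 74 mm across). Origin: centre of its underside; z up along its axis; its yaw means nothing.
- jar: closed smoked glass jar with a cork lid, 80 mm across, 94 mm tall, 0.7 kg, loose; one end of the row, either the left or the right one, its centre about 360 mm from that of the knock box. Origin: centre of its underside; z up; its yaw means nothing.
- knock_box: knock box, the other end of the row: open steel drum with a black rubber bar across its mouth, 84 mm across, 85 mm tall, fixed to the table. Origin: centre of its underside; z up; its y axis lies along the rubber bar, which lies along the line to the jar (the jar may be on the +y or the -y side). Table top: z = 0. The table between jar and knock box is clear at the start.
There are look-alikes about, which are no part of the job. Leave any blue or pink look-alike of the jar alone.

How it is judged:
By the outcome, as a careful person would: the job done as asked, in the order asked, and still so for the second after the job is handed in, with the robot touching nothing.
It also fails if it takes over 61 s, if anything falls off the work surface, if the arm or the gripper's body presses on something with over 40 N, if the wrist force passes 120 N, or if a joint passes its speed limit or range.

## Working session

There is one attempt and no reset: what is moved stays moved. The work goes in short steps, Python scripts to look and compute and a shell command to move; the robot and the scene stay as the last step left them, time stands still between calls to the robot, and variables do not carry over. Pictures are saved under pics/ and viewed, about 8 in all and at most 12, crops included, and the job is handed in when it is done.

```bash
ls; mkdir -p pics; cat > h.py <<'E'
import numpy as np, cv2
from workcell import ctrl
from scipy.spatial.transform import Rotation as Ro
def snap(n,f):
    im=ctrl.get_image(n); cv2.imwrite(f,im[:,:,::-1]); return im
def cam(n,obs=None):
    i=ctrl.camera_info(n); K=np.array(i["camera_matrix"]);k1=i["k1"]
    if n=="wrist":
        H=np.array(i["hand_eye"]);T=np.eye(4);T[:3,:3]=Ro.from_rotvec(obs["orientation"]).as_matrix();T[:3,3]=obs["ee_pos"]
        W=T@H;R=W[:3,:3].T;t=-R@W[:3,3]
    else: R=np.array(i["R"]);t=np.array(i["t"])
    return K,np.array([k1,0,0,0,0.]),R,t
def ray(c,u,v,z):
    K,d,R,t=c;p=cv2.undistortPoints(np.array([[[u,v]]],float),K,d)[0,0]
    D=R.T@np.array([p[0],p[1],1]);C=-R.T@t
    return C+D*(z-C[2])/D[2]
def proj(c,X):
    K,d,R,t=c;return cv2.projectPoints(np.array([X],float),cv2.Rodrigues(R)[0],t,K,d)[0][0,0]
E
python3 - <<'E'
from h import *
o=ctrl.get_obs();print(o)
a=snap("top","pics/top0.png");b=snap("side","pics/side0.png")
for n in("top","side","wrist"):print(n,ctrl.camera_info(n))
E
```

```text
pics
{'t': 0.0, 'qpos': array([ 1.15099984e+00,  4.23807661e-01,  1.63068983e+00,  1.30304536e-05,
        1.08859051e+00, -1.89927134e-02]), 'qvel': array([ 0.00051307,  0.00020323, -0.00072817,  0.00105064,  0.0012245 ,
        0.00073027]), 'joint_torque': array([ 9.01245094e-04, -5.44638813e+01, -2.73655790e+01,  6.44158269e-02,
        2.29493296e-02, -9.59846466e-05]), 'ee_pos': array([243.59229281, 574.97498611, 221.92247731]), 'orientation': array([-6.25317584e-01, -3.07838620e+00,  2.28839136e-03]), 'ft_force': array([ 0.1379497 , -0.21117512,  0.19341549]), 'moment': array([ 0.02872625,  0.02786123, -0.01358135]), 'width': 87.97155714755264}
top {'camera_matrix': array([[446.13616314,   0.        , 276.59086202],
       [  0.        , 446.13616314, 219.8005981 ],
       [  0.        ,   0.        ,   1.        ]]), 'k1': -0.119148178382407, 'R': array([[-0.00543729, -0.99991383, -0.01194871],
       [-0.98224223,  0.00758134, -0.18746391],
       [ 0.18753835,  0.01071723, -0.98219881]]), 't': array([ 46.23042701, 573.5313264 , 717.05365902])}
side {'camera_matrix': array([
[... 246 characters left out ...]
1 , -0.53930522, -0.83420787],
       [ 0.15991514,  0.81877582, -0.55139216]]), 't': array([-555.05619378,   92.18781929,  849.69955637])}
wrist {'camera_matrix': array([[292.74914305,   0.        , 277.82321588],
       [  0.        , 292.74914305, 213.38553586],
       [  0.        ,   0.        ,   1.        ]]), 'k1': -0.05677192223146629, 'hand_eye': array([[-1.08496882e-03, -9.65124439e-01, -2.61789305e-01,
         7.22773616e+01],
       [ 9.99999363e-01, -1.12882553e-03,  1.71472595e-05,
         2.04718825e-01],
       [-3.12063689e-04, -2.61789120e-01,  9.65125049e-01,
        -1.62337043e+02],
       [ 0.00000000e+00,  0.00000000e+00,  0.00000000e+00,
         1.00000000e+00]])}
```

View pics/top0.png

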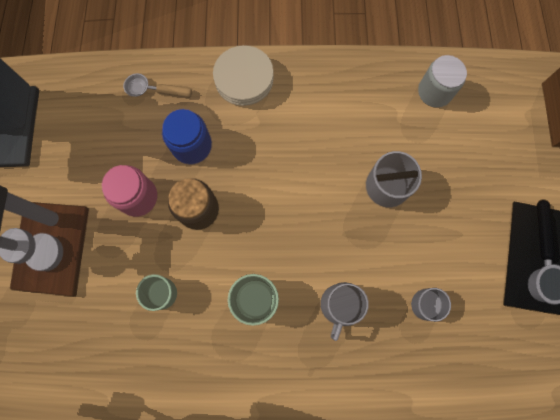

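View pics/side0.png

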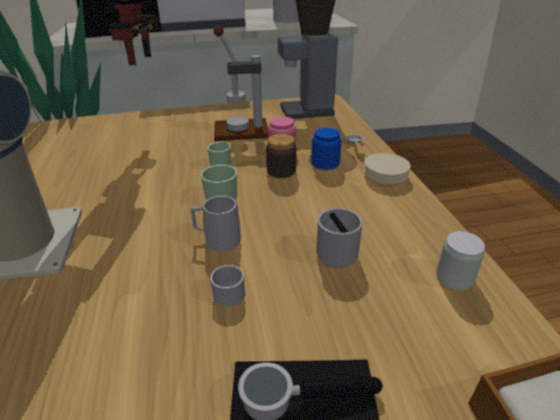

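The left view from the top camera shows: jar with cork lid at about (192,203), with the blue (187,137) and pink (130,190) look-alikes beside it; knock box with bar at (393,180). Small green cup at (156,292) rather than the large green one at (253,300); dosing cup at (431,305) rather than the handled jug at (344,304). I confirm with a crop and measure.

```bash
cat > fit.py <<'E'
from h import *
from scipy.optimize import least_squares
def mask(im,kind):
    hsv=cv2.cvtColor(im,cv2.COLOR_RGB2HSV);h,s,v=cv2.split(hsv)
    if kind=="green": m=(h>38)&(h<95)&(s>30)
    elif kind=="steel": m=(s<75)|((h>90)&(h<160)&(s<110))
    elif kind=="cork": m=(h<25)&(v>0)&(s>0)
    m=m.astype(np.uint8)*255
    return cv2.morphologyEx(m,cv2.MORPH_CLOSE,np.ones((5,5)))
def rim(im,c,box,kind,z,r):
    m=mask(im,kind);q=np.zeros_like(m);x0,y0,x1,y1=box;q[y0:y1,x0:x1]=m[y0:y1,x0:x1]
    cs=cv2.findContours(q,cv2.RETR_EXTERNAL,cv2.CHAIN_APPROX_NONE)[0];ct=max(cs,key=cv2.contourArea)[:,0]
    P=np.array([ray(c,u,v,z)[:2] for u,v in ct]);C=(-c[2].T@c[3])[:2]
    ctr=P.mean(0)
    for _ in range(5):
        a=ctr-C;a/=np.linalg.norm(a);d=P-ctr;n=np.linalg.norm(d,axis=1)
        S=P[(d@a/n>0.1)]
        f=least_squares(lambda p:np.hypot(S[:,0]-p[0],S[:,1]-p[1])-p[2],[*ctr,r],loss="soft_l1")
        g=least_squares(lambda p:np.hypot(S[:,0]-p[0],S[:,1]-p[1])-r,ctr,loss="soft_l1")
        ctr=g.x
    return g.x,f.x,np.sqrt(np.mean(g.fun**2)),cv2.boundingRect(ct)
E
python3 - <<'E'
from fit import *
im=cv2.imread("pics/top0.png")[:,:,::-1].copy();c=cam("top");print("C",-c[2].T@c[3])
for n,b,k,z,r in [("esp",(130,265,190,325),"green",60,31),("dos",(405,280,460,330),"steel",45,29),("kb",(355,145,430,215),"steel",85,42)]:
    print(n,*[np.round(x,1) for x in rim(im,c,b,k,z,r)])
for n,u,v,z in [("jar",189,197,94),("bigcup",253,299,75),("jug",345,304,90),("pink",124,187,94),("blue",184,129,94)]:print(n,ray(c,u,v,z).round())
a=cv2.resize(im[120:340,110:470],None,fx=2.2,fy=2.2,interpolation=cv2.INTER_CUBIC)
cv2.imwrite("pics/crop.png",a[:,:,::-1])
for n,p in[("green",(155,292)),("steel",(431,300)),("cork",(190,198)),("wood",(300,240)),("jarside",(200,218))]:
    print(n,cv2.cvtColor(im,cv2.COLOR_RGB2HSV)[p[1],p[0]])
E
```

```text
C [429.12300084  34.19347567 812.35807439]
esp [449.5 248.9] [449.7 251.   29.2] 0.9 [137 275  37  36]
dos [ 426.1 -226.6] [ 426.1 -227.7   28.1] 0.6 [411 288  40  34]
kb [ 645.3 -163.5] [ 645.8 -164.    41.5] 0.5 [366 151  56  56]
jar [606. 188.  94.]
bigcup [438.  82.  75.]
jug [429. -67.  90.]
pink [625. 300.  94.]
blue [727. 201.  94.]
green [ 46  41 105]
steel [173  11  91]
cork [ 15 132 126]
wood [ 16 119 158]
jarside [ 14 113  52]
```

View pics/crop.png

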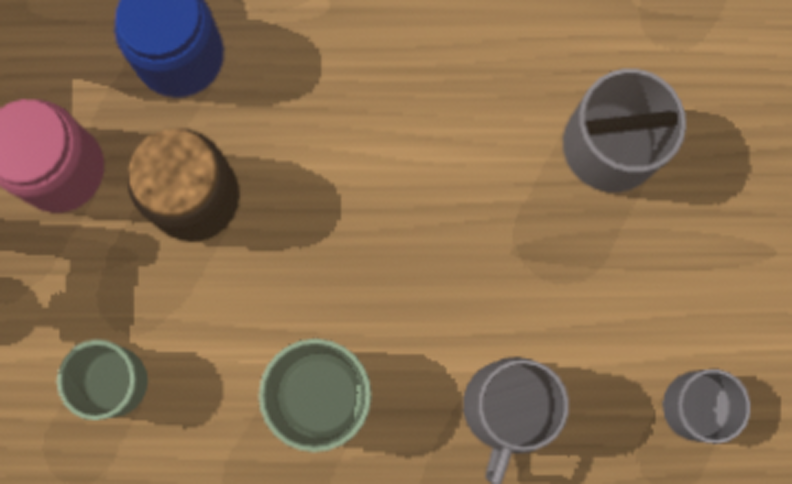

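The crop confirms: cork-lid jar at full-image (188,198), small green cup (155,292), handleless dosing cup (432,303), and knock box with its bar running along the line to the jar. Next I move above the row, with the jaws turned across it, for a wrist view.

```bash
cat >> h.py <<'E'
def shift(X,jaw=None):
    o=ctrl.get_obs();R=Ro.from_rotvec(o["orientation"]).as_matrix()
    s=R.T@(np.array(X)-o["ee_pos"])/10
    a=np.degrees(np.arctan2(R[1,1],R[0,1]))
    print("t",round(o["t"],2),"pos",o["ee_pos"].round(1),"jaw",a.round(1),"shift",s.round(2),"spin",None if jaw is None else round((a-jaw+90)%180-90,1),"w",round(o["width"],1))
E
python3 -c "
from h import *
shift([600,20,260],6.3)"
```

```text
t 0.1 pos [243.6 575.  222. ] jaw 67.0 shift [-54.47 -37.21  -3.75] spin 60.7 w 88.0
```

```bash
python3 -m inch '[{"xyz":[-3,-2,-1],"spin":5},{"xyz":[-7,-5,-2],"spin":12},{"xyz":[-11,-7.5,-3.7],"spin":19},{"xyz":[-15,-10,-3.7],"spin":26},{"xyz":[-19,-13,-3.7],"spin":33},{"xyz":[-23,-15.7,-3.7],"spin":40},{"xyz":[-27,-18.4,-3.7],"spin":47},{"xyz":[-31,-21,-3.7],"spin":54},{"xyz":[-35,-24,-3.7],"spin":60.7},{"xyz":[-39,-26.6,-3.7],"spin":60.7},{"xyz":[-43,-29.4,-3.7],"spin":60.7},{"xyz":[-47,-32,-3.7],"spin":60.7},{"xyz":[-51,-35,-3.7],"spin":60.7},{"xyz":[-54.5,-37.2,-3.7],"spin":60.7},{"xyz":[-54.5,-37.2,-3.7],"spin":60.7},{"xyz":[-54.5,-37.2,-3.7],"spin":60.7},{"xyz":[-54.5,-37.2,-3.7],"spin":60.7},{"xyz":[-54.5,-37.2,-3.7],"spin":60.7}]' 0; python3 - <<'E'
from h import *
o=ctrl.get_obs();im=snap("wrist","pics/w1.png");np.save("w1.npy",o,allow_pickle=True)
shift([600,20,260],6.3)
c=cam("wrist",o)
for n,X in dict(jar=[606,190,94],kb=[645.3,-163.5,85],esp=[449.5,249,60],dos=[426,-227,45]).items():print(n,proj(c,X).round())
E
```

```text
t: 1.9
ee_pos: [599.6, 21.2, 259.4]
orientation: [-2.093, -2.342, 0.002]
ft_force: [-0.8, 0.3, 0.1]
width: 87.6
t 1.95 pos [599.7  21.2 259.5] jaw 6.4 shift [-0.12  0.02 -0.05] spin 0.1 w 88.1
jar [303.  39.]
kb [297. 334.]
esp [165. -24.]
dos [149. 337.]
```

View pics/w1.png

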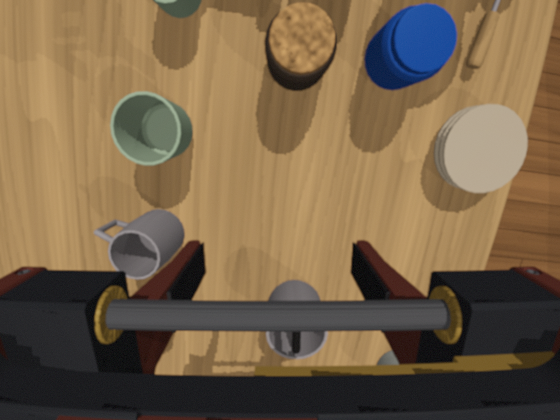

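Wrist view: cork lid at (302,38), predicted (303,39) from the top view; knock-box rim around (296,333), predicted (297,334). The two cameras agree. Going for the dosing cup.

```bash
python3 - <<'E'
from h import *
o=np.load("w1.npy",allow_pickle=True).item()
print(ray(cam("wrist",o),302,38,94).round(1),ray(cam("top"),187.7,198.2,94).round(1))
shift([426,-227,120],6.3);shift([426,-227,8],6.3)
E
```

```text
[604.6 190.6  94. ] [604.1 190.   94. ]
t 1.95 pos [599.7  21.2 259.5] jaw 6.4 shift [-22.7  -20.03  14.  ] spin 0.1 w 88.1
t 1.95 pos [599.7  21.2 259.5] jaw 6.4 shift [-22.69 -20.01  25.2 ] spin 0.1 w 88.1
```

```bash
python3 -m inch '[{"xyz":[-3,-2.6,0.5]},{"xyz":[-6,-5.3,2]},{"xyz":[-9,-8,4]},{"xyz":[-12,-10.6,6]},{"xyz":[-15,-13.2,8]},{"xyz":[-18,-16,10]},{"xyz":[-21,-18.5,12]},{"xyz":[-22.7,-20,14]},{"xyz":[-22.7,-20,14]},{"xyz":[-22.7,-20,16]},{"xyz":[-22.7,-20,18]},{"xyz":[-22.7,-20,20]},{"xyz":[-22.7,-20,22]},{"xyz":[-22.7,-20,23.5]},{"xyz":[-22.7,-20,24.5]},{"xyz":[-22.7,-20,25.2]},{"xyz":[-22.7,-20,25.2]},{"xyz":[-22.7,-20,25.2]}]' 0; python3 - <<'E'
from h import *
shift([426,-227,8],6.3)
im=snap("side","pics/s1.png")
cv2.imwrite("pics/s1c.png",cv2.resize(im[150:350,120:360],None,fx=3,fy=3)[:,:,::-1])
E
```

```text
t 1.95 pos [599.7  21.2 259.5] jaw 6.4 shift [-22.69 -20.01  25.2 ] spin 0.1 w 88.1$[0]: bad value
```

View pics/s1c.png

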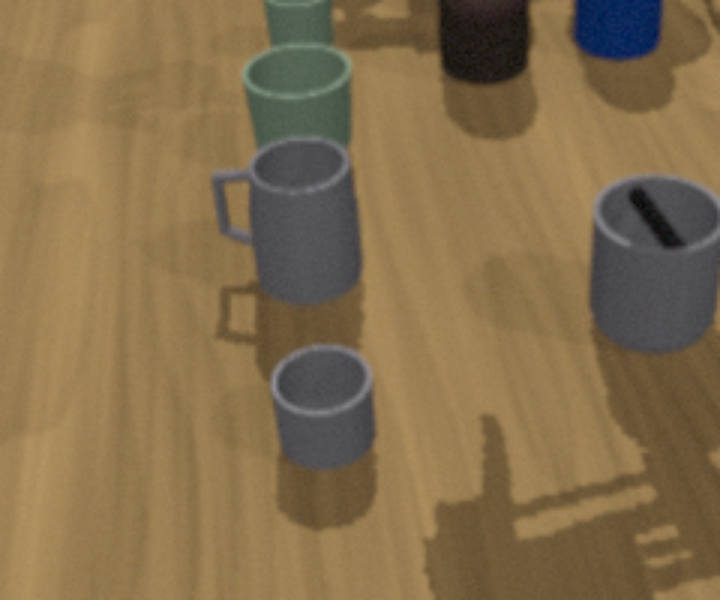

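The move was refused because "spin" is required, so nothing moved. The crop shows the dosing cup untouched, rim centre at full-image (227,277).

```bash
python3 -c "
from h import *
print(ray(cam('side'),227.3,276.7,45).round(1))"; python3 -m inch '[{"xyz":[-3,-2.6,0.5],"spin":0},{"xyz":[-6,-5.3,2],"spin":0},{"xyz":[-9,-8,4],"spin":0},{"xyz":[-12,-10.6,6],"spin":0},{"xyz":[-15,-13.2,8],"spin":0},{"xyz":[-18,-16,10],"spin":0},{"xyz":[-21,-18.5,12],"spin":0},{"xyz":[-22.7,-20,14],"spin":0},{"xyz":[-22.7,-20,14],"spin":0},{"xyz":[-22.7,-20,16],"spin":0},{"xyz":[-22.7,-20,18],"spin":0},{"xyz":[-22.7,-20,20],"spin":0},{"xyz":[-22.7,-20,20],"spin":0}]' 0; python3 - <<'E'
from h import *
shift([426,-227,8],6.3)
im=snap("side","pics/s2.png")
cv2.imwrite("pics/s2c.png",cv2.resize(im[150:350,120:360],None,fx=3,fy=3)[:,:,::-1])
E
```

```text
[ 426.6 -229.4   45. ]
t: 3.3
ee_pos: [426.2, -225.6, 59.0]
orientation: [-2.09, -2.342, 0.003]
ft_force: [-0.2, 0.8, 0.2]
width: 87.9
t 3.3 pos [ 426.2 -225.6   59. ] jaw 6.5 shift [-0.14 -0.02  5.1 ] spin 0.2 w 87.9
```

View pics/s2c.png

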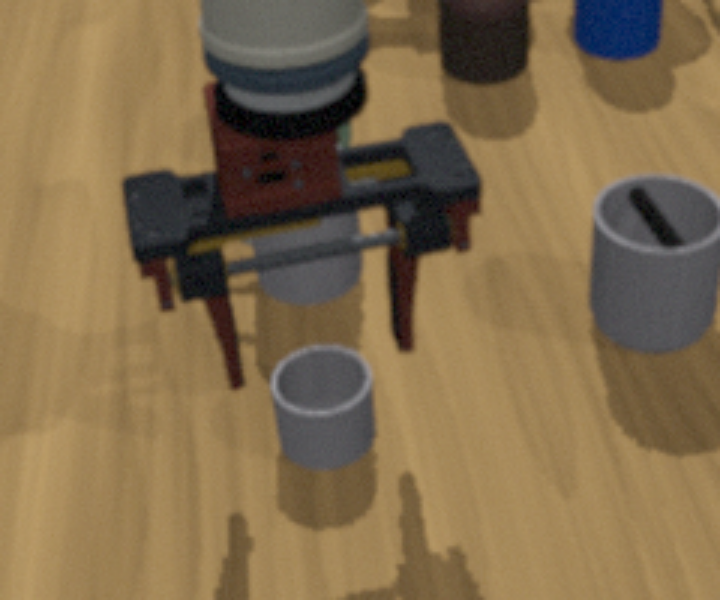

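The fingers (tips at crop (238,385) and (405,345)) straddle the dosing cup. I go down and close.

```bash
python3 -m inch '[{"xyz":[-0.2,0,1],"spin":0},{"xyz":[-0.2,0,2],"spin":0},{"xyz":[-0.2,0,3],"spin":0},{"xyz":[-0.2,0,4],"spin":0},{"xyz":[-0.2,0,4.7],"spin":0},{"xyz":[-0.2,0,5.1],"spin":0},{"xyz":[-0.2,0,5.1],"spin":0},{"xyz":[-0.2,0,5.1],"spin":0}]' 0
python3 -m inch '[{"xyz":[0,0,0],"spin":0},{"xyz":[0,0,0],"spin":0},{"xyz":[0,0,0],"spin":0},{"xyz":[0,0,0],"spin":0},{"xyz":[0,0,0],"spin":0},{"xyz":[0,0,0],"spin":0},{"xyz":[0,0,0],"spin":0},{"xyz":[0,0,0],"spin":0},{"xyz":[0,0,0],"spin":0},{"xyz":[0,0,0],"spin":0}]' 1
python3 -m inch '[{"xyz":[0,0,-1],"spin":0},{"xyz":[0,0,-3],"spin":0},{"xyz":[0,0,-6],"spin":0},{"xyz":[0,0,-9],"spin":0},{"xyz":[0,0,-12],"spin":0},{"xyz":[0,0,-12],"spin":0},{"xyz":[0,0,-12],"spin":0}]' 
python3 - <<'E'
from h import *
J=np.array([604.3,190.3]);K=np.array([645.3,-163.5])
D=J+(K-J)/3;E=J+(K-J)*2/3;print(D,E,np.degrees(np.arctan2(-(J-K)[0],(J-K)[1])))
shift([*D,120],6.6);shift([*D,8],6.6)
im=snap("side","pics/s3.png")
cv2.imwrite("pics/s3c.png",cv2.resize(im[100:330,120:360],None,fx=2.5,fy=2.5)[:,:,::-1])
E
```

```text
t: 4.15
ee_pos: [426.9, -228.1, 9.0]
orientation: [-2.091, -2.343, 0.002]
ft_force: [0.9, 0.2, 0.2]
width: 87.8
t: 5.15
ee_pos: [426.9, -228.1, 9.2]
orientation: [-2.091, -2.343, 0.002]
ft_force: [-1.1, 1.3, 5.1]
width: 58.0
t: 5.85
ee_pos: [427.3, -228.1, 129.6]
orientation: [2.092, 2.343, -0.002]
ft_force: [0.7, 0.3, -1.0]
width: 57.7
[617.96666667  72.36666667] [631.63333333 -45.56666667] 6.610218225128772
t 5.85 pos [ 427.3 -228.1  129.6] jaw 6.5 shift [27.69 22.35  0.92] spin -0.1 w 57.7
t 5.85 pos [ 427.3 -228.1  129.6] jaw 6.5 shift [27.71 22.35 12.12] spin -0.1 w 57.7
```

View pics/s3c.png

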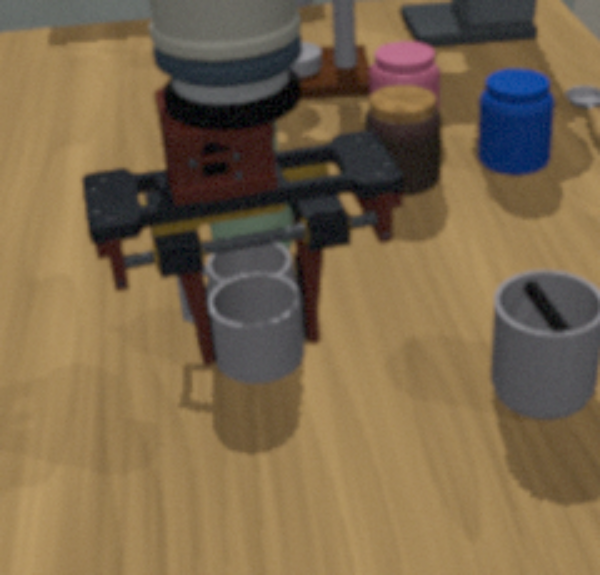

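The dosing cup is held level, rim centre at crop (255,300) = full image (222,220). I check its offset in the grip.

```bash
python3 -c "
from h import *
print(ray(cam('side'),222,220,165.4).round(1))"
python3 -m inch '[{"xyz":[2,1.6,0],"spin":0},{"xyz":[5,4,0],"spin":0},{"xyz":[8.5,6.9,0],"spin":0},{"xyz":[12,9.7,0],"spin":0},{"xyz":[15.5,12.5,0],"spin":0},{"xyz":[19,15.3,0],"spin":0},{"xyz":[22.5,18,0],"spin":0},{"xyz":[25.5,20.6,0],"spin":0},{"xyz":[27.7,22.4,1],"spin":0},{"xyz":[27.7,22.4,3],"spin":0},{"xyz":[27.7,22.4,5],"spin":0},{"xyz":[27.7,22.4,7],"spin":0},{"xyz":[27.7,22.4,8],"spin":0},{"xyz":[27.7,22.4,8],"spin":0},{"xyz":[27.7,22.4,8],"spin":0}]'
python3 - <<'E'
from h import *
shift([618,72.4,9.2],6.6)
im=snap("side","pics/s4.png");snap("top","pics/t4.png")
cv2.imwrite("pics/s4c.png",cv2.resize(im[50:280,180:420],None,fx=2.5,fy=2.5)[:,:,::-1])
E
```

```text
[ 428.2 -230.1  165.4]
t: 7.4
ee_pos: [617.4, 72.7, 47.9]
orientation: [-2.091, -2.342, 0.003]
ft_force: [0.3, -0.6, -1.6]
width: 57.6
t 7.4 pos [617.4  72.7  47.9] jaw 6.5 shift [-0.04  0.06  3.86] spin -0.1 w 57.6
```

View pics/s4c.png

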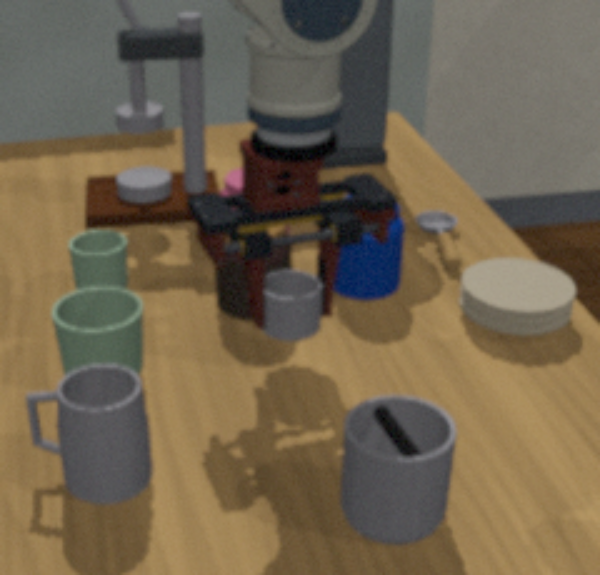

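The cup hangs clear of the jar (crop (292,300)). I set it down gently, open and retreat.

```bash
python3 -m inch '[{"xyz":[0.1,0.05,1],"spin":0},{"xyz":[0.1,0.05,2],"spin":0},{"xyz":[0.1,0.05,2.8],"spin":0},{"xyz":[0.1,0.05,3.3],"spin":0},{"xyz":[0.1,0.05,3.6],"spin":0},{"xyz":[0.1,0.05,3.75],"spin":0},{"xyz":[0.1,0.05,3.85],"spin":0},{"xyz":[0.1,0.05,3.87],"spin":0},{"xyz":[0.1,0.05,3.87],"spin":0}]'
```

```text
t: 8.4
ee_pos: [618.8, 73.9, 10.5]
orientation: [-2.092, -2.343, 0.0]
ft_force: [0.6, 0.1, -0.8]
width: 57.6
```

```bash
python3 -m inch '[{"xyz":[0,0,0.1],"spin":0},{"xyz":[0,0,0.1],"spin":0},{"xyz":[0,0,0.1],"spin":0},{"xyz":[0,0,0.1],"spin":0}]'
```

```text
t: 8.8
ee_pos: [618.8, 73.9, 9.6]
orientation: [-2.092, -2.343, 0.0]
ft_force: [-0.1, 0.3, -2.4]
width: 57.5
```

```bash
python3 -m inch '[{"xyz":[0,0,0.05],"spin":0},{"xyz":[0,0,0.08],"spin":0},{"xyz":[0,0,0.08],"spin":0}]'
```

```text
t: 9.1
ee_pos: [618.9, 73.9, 9.2]
orientation: [-2.092, -2.343, 0.0]
ft_force: [-1.8, 0.0, 4.8]
width: 57.6
```

Contact is felt (+4.8 N, against -2 hanging). Open.

```bash
python3 -m inch '[{"xyz":[0,0,0],"spin":0},{"xyz":[0,0,0],"spin":0},{"xyz":[0,0,0],"spin":0},{"xyz":[0,0,0],"spin":0},{"xyz":[0,0,0],"spin":0},{"xyz":[0,0,0],"spin":0},{"xyz":[0,0,0],"spin":0},{"xyz":[0,0,-1],"spin":0},{"xyz":[0,0,-3],"spin":0},{"xyz":[0,0,-6],"spin":0},{"xyz":[0,0,-10],"spin":0},{"xyz":[0,0,-14],"spin":0},{"xyz":[0,0,-14],"spin":0}]' 0
python3 -c "
from h import *
shift([449.5,249.5,150],6.6);shift([449.5,249.5,80]);shift([449.5,249.5,19])"
```

```text
t: 10.4
ee_pos: [622.7, 74.3, 155.9]
orientation: [2.088, 2.339, 0.012]
ft_force: [0.9, 0.9, 0.9]
width: 87.9
t 10.4 pos [622.7  74.3 155.9] jaw 6.5 shift [ 19.37 -15.23   0.43] spin -0.1 w 87.9
t 10.4 pos [622.7  74.3 155.9] jaw 6.5 shift [ 19.37 -15.3    7.43] spin None w 87.9
t 10.4 pos [622.7  74.3 155.9] jaw 6.5 shift [ 19.37 -15.37  13.53] spin None w 87.9
```

```bash
python3 -c "
from fit import *
im=cv2.imread('pics/side0.png')[:,:,::-1].copy()
print(rim(im,cam('side'),(200,138,240,170),'green',60,31))"
python3 -m inch '[{"xyz":[2,-1.6,0],"spin":0},{"xyz":[5,-4,0],"spin":0},{"xyz":[8.5,-6.7,0],"spin":0},{"xyz":[12,-9.5,0],"spin":0},{"xyz":[15.5,-12.2,0],"spin":0},{"xyz":[18,-14.2,1.5],"spin":0},{"xyz":[19.4,-15.3,3.5],"spin":0},{"xyz":[19.4,-15.3,6],"spin":0},{"xyz":[19.4,-15.3,7],"spin":0},{"xyz":[19.4,-15.3,7.4],"spin":0},{"xyz":[19.4,-15.3,7.4],"spin":0}]'
python3 -c "
from fit import *
shift([449.5,249.5,19],6.6)
im=snap('top','pics/t5.png')
for n,b,k,z,r in [('dos',(230,220,310,300),'steel',45,29)]:
  print(n,rim(im,cam('top'),b,k,z,r))
"
```

```text
(array([448.17199715, 246.30982567]), array([448.31928709, 250.59613409,  27.88492683]), np.float64(2.013675627963906), (205, 142, 31, 28))
t: 11.5
ee_pos: [449.7, 249.5, 80.2]
orientation: [2.088, 2.338, 0.011]
ft_force: [0.5, 0.1, 0.6]
width: 87.6
t 11.5 pos [449.7 249.5  80.2] jaw 6.5 shift [ 0.   -0.08  6.12] spin -0.1 w 87.6
dos (array([452.10431159,  91.76185857]), array([455.7228205 ,  97.0866369 ,  24.14268602]), np.float64(4.6037881661335405), (230, 274, 49, 26))
```

View pics/t5.png

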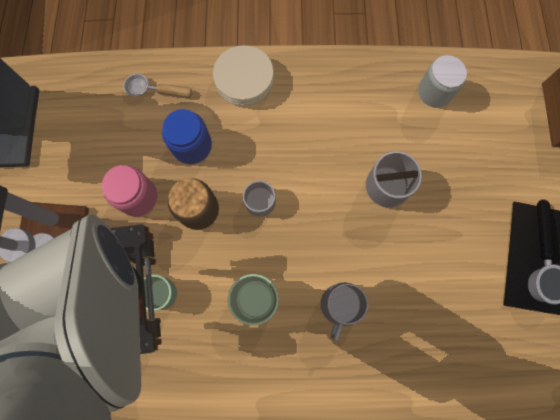

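Top view: the dosing cup stands at (259,198), the jar is unmoved at (192,203), and the espresso cup at (157,292) is under the gripper.

```bash
python3 -c "
from fit import *
im=cv2.imread('pics/t5.png')[:,:,::-1].copy()
print(rim(im,cam('top'),(235,170,285,225),'steel',45,29))"
python3 -m inch '[{"xyz":[0,0,1],"spin":0},{"xyz":[0,0,2.5],"spin":0},{"xyz":[0,0,4],"spin":0},{"xyz":[0,0,5],"spin":0},{"xyz":[0,0,5.8],"spin":0},{"xyz":[0,0,6.1],"spin":0},{"xyz":[0,0,6.1],"spin":0}]' 0
python3 -m inch '[{"xyz":[0,0,0],"spin":0},{"xyz":[0,0,0],"spin":0},{"xyz":[0,0,0],"spin":0},{"xyz":[0,0,0],"spin":0},{"xyz":[0,0,0],"spin":0},{"xyz":[0,0,0],"spin":0},{"xyz":[0,0,0],"spin":0},{"xyz":[0,0,0],"spin":0},{"xyz":[0,0,0],"spin":0},{"xyz":[0,0,0],"spin":0}]' 1
python3 -m inch '[{"xyz":[0,0,-1],"spin":0},{"xyz":[0,0,-3],"spin":0},{"xyz":[0,0,-6],"spin":0},{"xyz":[0,0,-10],"spin":0},{"xyz":[0,0,-13],"spin":0},{"xyz":[0,0,-13],"spin":0},{"xyz":[0,0,-13],"spin":0}]' 
python3 - <<'E'
from fit import *
shift([631.6,-45.6,60],6.6)
t=snap("top","pics/t6.png");im=snap("side","pics/s6.png")
cv2.imwrite("pics/s6c.png",cv2.resize(im[40:240,130:330],None,fx=2.5,fy=2.5)[:,:,::-1])
E
```

```text
(array([618.42371568,  74.03497826]), array([620.06268875,  74.38534778,  27.6969074 ]), np.float64(0.7203777067165598), (243, 180, 33, 37))
t: 12.25
ee_pos: [450.7, 249.7, 19.5]
orientation: [2.088, 2.338, 0.012]
ft_force: [-0.5, -0.1, -0.3]
width: 88.0
t: 13.25
ee_pos: [450.6, 249.7, 19.8]
orientation: [2.089, 2.338, 0.012]
ft_force: [-1.7, -0.1, 6.1]
width: 61.6
t: 13.95
ee_pos: [449.5, 249.5, 150.2]
orientation: [2.088, 2.337, 0.014]
ft_force: [-0.3, -0.3, -1.4]
width: 61.3
t 13.95 pos [449.5 249.5 150.2] jaw 6.4 shift [-31.38  14.68   9.18] spin -0.2 w 61.3
```

View pics/s6c.png

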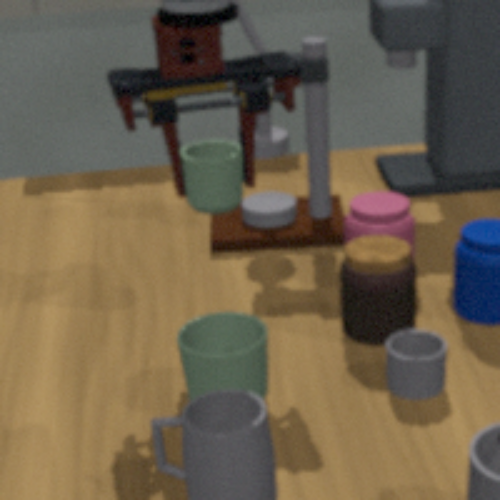

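The espresso cup is held upright at crop (213,175). Carry it to its place.

```bash
python3 -m inch '[{"xyz":[-2,0.9,0],"spin":0},{"xyz":[-5,2.3,0],"spin":0},{"xyz":[-8.5,4,0],"spin":0},{"xyz":[-12,5.6,0],"spin":0},{"xyz":[-15.5,7.2,0],"spin":0},{"xyz":[-19,8.9,0],"spin":0},{"xyz":[-22.5,10.5,0],"spin":0},{"xyz":[-26,12.2,0],"spin":0},{"xyz":[-29,13.6,0],"spin":0},{"xyz":[-31,14.5,0],"spin":0},{"xyz":[-31.4,14.7,1],"spin":0},{"xyz":[-31.4,14.7,3],"spin":0},{"xyz":[-31.4,14.7,5],"spin":0},{"xyz":[-31.4,14.7,7],"spin":0},{"xyz":[-31.4,14.7,9],"spin":0},{"xyz":[-31.4,14.7,10],"spin":0},{"xyz":[-31.4,14.7,10],"spin":0},{"xyz":[-31.4,14.7,10],"spin":0}]'
python3 - <<'E'
from fit import *
shift([631.6,-45.6,19.8],6.6)
im=snap("side","pics/s7.png");c=cam("side");print(proj(c,[631.6,-45.6,90]))
E
```

```text
t: 15.85
ee_pos: [630.4, -45.9, 50.0]
orientation: [2.089, 2.339, 0.008]
ft_force: [0.4, -0.1, -0.5]
width: 61.6
t 15.85 pos [630.4 -45.9  50. ] jaw 6.5 shift [0.02 0.1  3.02] spin -0.1 w 61.6
[315.74269667 186.37690755]
```

```bash
python3 -m inch '[{"xyz":[0,0.1,1],"spin":0},{"xyz":[0,0.1,2],"spin":0},{"xyz":[0,0.1,2.6],"spin":0},{"xyz":[0,0.1,2.8],"spin":0},{"xyz":[0,0.1,2.9],"spin":0},{"xyz":[0,0.1,2.95],"spin":0},{"xyz":[0,0.1,2.95],"spin":0},{"xyz":[0,0.1,2.95],"spin":0}]'
python3 -m inch '[{"xyz":[0,0,0.05],"spin":0},{"xyz":[0,0,0.08],"spin":0},{"xyz":[0,0,0.08],"spin":0}]'
```

```text
t: 16.7
ee_pos: [632.4, -46.1, 21.4]
orientation: [2.088, 2.338, 0.01]
ft_force: [0.7, 0.9, -1.2]
width: 61.5
t: 17.0
ee_pos: [632.4, -46.0, 20.6]
orientation: [2.088, 2.338, 0.01]
ft_force: [0.2, 0.2, -1.4]
width: 61.6
```

```bash
python3 -m inch '[{"xyz":[0,0,0.05],"spin":0},{"xyz":[0,0,0.08],"spin":0},{"xyz":[0,0,0.08],"spin":0}]'
```

```text
t: 17.3
ee_pos: [632.4, -46.1, 19.9]
orientation: [2.088, 2.338, 0.01]
ft_force: [-0.8, -0.4, 0.7]
width: 61.7
```

```bash
python3 -m inch '[{"xyz":[0,0,0.05],"spin":0},{"xyz":[0,0,0.05],"spin":0},{"xyz":[0,0,0.05],"spin":0}]'
```

```text
t: 17.6
ee_pos: [632.4, -46.1, 19.8]
orientation: [2.088, 2.338, 0.01]
ft_force: [-3.0, 0.1, 6.3]
width: 61.5
```

Contact felt. Open, rise, and withdraw clear of the row.

```bash
python3 -m inch '[{"xyz":[0,0,0],"spin":0},{"xyz":[0,0,0],"spin":0},{"xyz":[0,0,0],"spin":0},{"xyz":[0,0,0],"spin":0},{"xyz":[0,0,0],"spin":0},{"xyz":[0,0,0],"spin":0},{"xyz":[0,0,0],"spin":0},{"xyz":[0,0,-1],"spin":0},{"xyz":[0,0,-3],"spin":0},{"xyz":[0,0,-6],"spin":0},{"xyz":[0,0,-10],"spin":0},{"xyz":[0,0,-14],"spin":0},{"xyz":[0,0,-17],"spin":0},{"xyz":[0,0,-17],"spin":0}]' 0
python3 -m inch '[{"xyz":[3,-2,0],"spin":0},{"xyz":[6,-4,0],"spin":0},{"xyz":[9,-6,0],"spin":0},{"xyz":[12,-8,0],"spin":0},{"xyz":[15,-10,0],"spin":0},{"xyz":[18,-12,0],"spin":0},{"xyz":[21,-14,0],"spin":0},{"xyz":[24,-16,0],"spin":0},{"xyz":[27,-18,0],"spin":0},{"xyz":[30,-18,0],"spin":0},{"xyz":[33,-18,0],"spin":0},{"xyz":[36,-18,0],"spin":0},{"xyz":[36,-18,0],"spin":0},{"xyz":[36,-18,0],"spin":0}]' 0
python3 - <<'E'
from fit import *
t=snap("top","pics/t8.png");s=snap("side","pics/s8.png")
c=cam("top");K=np.array([645.3,-163.5]);J=np.array([604.3,190.3])
D=rim(t,c,(235,170,285,225),'steel',45,29);E=rim(t,c,(305,160,360,220),'green',60,31);k=rim(t,c,(355,145,430,215),"steel",85,42)
u=(K-J)/np.linalg.norm(K-J);n=np.array([-u[1],u[0]])
for q,r in((("D"),D),("E",E),("K",k)):print(q,r[0].round(1),r[1].round(1),r[2].round(2),"along",((r[0]-J)@u).round(1),"off",((r[0]-J)@n).round(1))
print("L/3",np.linalg.norm(K-J)/3)
a=np.hstack([cv2.resize(t[130:270,140:450],(620,280)),]);b=cv2.resize(s[110:300,190:380],(280,280))
cv2.imwrite("pics/f8.png",cv2.resize(np.hstack([t[110:290,140:440],s[115:295,220:380]]),None,fx=1.7,fy=1.7,interpolation=cv2.INTER_CUBIC)[:,:,::-1])
E
```

```text
t: 19.0
ee_pos: [633.7, -46.4, 195.8]
orientation: [2.083, 2.332, 0.019]
ft_force: [0.4, -0.2, -0.7]
width: 87.4
t: 20.4
ee_pos: [413.7, 290.9, 190.8]
orientation: [2.081, 2.334, 0.017]
ft_force: [-1.0, -0.1, 0.5]
width: 87.7
D [618.3  74. ] [619.9  74.3  27.8] 0.71 along 117.2 off 0.6
E [628.7 -42.9] [631.1 -43.8  29. ] 0.95 along 234.5 off -2.6
K [ 645.3 -163.5] [ 645.8 -164.    41.5] 0.5 along 356.2 off -0.0
L/3 118.72257110123958
```

View pics/f8.png

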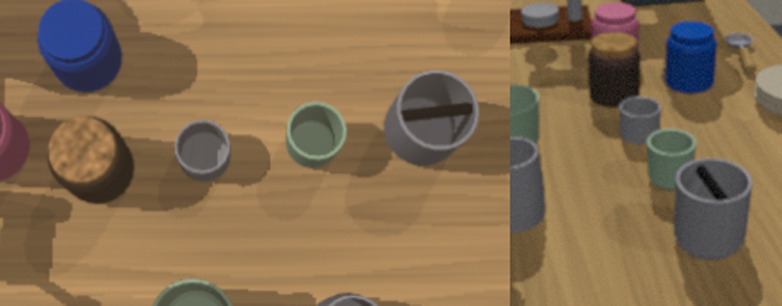

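The final view shows jar, dosing cup, espresso cup and knock box in one straight row at crop (85,152), (203,150), (316,135) and (432,118). All are upright and the jar is unmoved. Residuals are about 2-3 mm, which is within calibration, so I hand in.

```bash
python3 -c "
from workcell import ctrl
print(ctrl.close_job())"
```

```text
the job is handed in; nothing more can be done
None
```

The job is handed in: the row now runs jar, dosing cup, espresso cup, knock box. Both cups are upright, and I lowered each one until the wrist force showed it touching the table before opening the gripper. The arm was withdrawn with the gripper open, and the robot clock stood at about 20.5 s of the 61 s allowed.

| Check in the last top view | Measured | Ideal |
|---|---|---|
| Dosing cup, distance along the row from the jar | 117.2 mm | 118.7 mm |
| Espresso cup, distance along the row from the jar | 234.5 mm | 237.4 mm |
| Dosing cup, distance off the line | 0.6 mm | 0 |
| Espresso cup, distance off the line | 2.6 mm | 0 |

- **Disagreement:** a second fit, with the rim size left free, put the espresso cup at about 235.7 mm along and 0.4 mm off the line. It also put the dosing cup about 2 mm off the line. The fits disagree by about as much as the calibration error, so I made no correction.
- **Jar:** it looked unmoved in the last picture. I measured its centre only at the start, so that is by eye.
- **Refused move:** one early move was rejected because its rows lacked a "spin" value, and nothing moved.

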